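# Let the large egg out of the dispenser

### The job

On the counter stands a two-lane egg dispenser with one egg waiting behind the gate of each lane. Press down the black pad of the lane that holds the larger egg, keep it down until that egg has rolled out and lies in the tray at the end, then let the pad come back up so that the gate is shut again. Do not touch either egg, do not press the other lane's pad, keep the smaller egg where it is and leave everything else on the counter undisturbed.

Things in the scene. Friction and masses are not known exactly. Their poses are not given: they have to be found in the camera images.
- dispenser: Fixed two-lane egg dispenser of plain sheet aluminium, 295 x 130 mm, 118 mm high. Origin: on the counter, under the middle of the lanes; x along the lanes, downhill to the tray, y across, z up. Lane a is at y = +31 mm, lane b at y = -31 mm; each 58 mm wide, walls 82 mm high, x = -81 to +85 mm, floor sloping from 62 to 22 mm high. The tray end points roughly to world +y, the pads to -y.
- tray (a point): Centre of the open tray's floor, 10 mm above the counter, at x = +126 mm in the dispenser's frame. The tray is shared by both lanes, inside 81 mm long (x = +85 to +166 mm) and 120 mm wide, rim 50 mm above the counter.
- axle (a point): Middle of the axle (x = -100 mm, z = 105 mm in the dispenser's frame) on which both levers rock, between three upright cheeks 118 mm high. Each lever has its press pad 90 mm uphill of the axle, clear of the housing, and its gate blade 120 mm downhill of it; the pad going down lifts the blade, up to about 170 mm above the counter.
- pad_a (a point): Black rubber press pad of lane a's lever, 46 mm along the lane, 40 mm across, 5 mm thick. The point: centre of its upper face, 111 mm above the counter at rest, at x = -190, y = +31 mm in the dispenser's frame. At rest the face leans 0.24 rad, outer edge higher. Pushed straight down about 40 mm (2 to 6 N) it opens the gate fully; its spring brings it back up when let go.
- pad_b (a point): The same pad of lane b's lever, at y = -31 mm in the dispenser's frame; 22 mm of free space between the two pads.
- gate_a (a joint): Angle of lane a's lever, rad: 0 = pad up, gate shut (held by the spring); 0.48 = stop, pad fully down, gate fully up. The larger egg can pass from about 0.4 on.
- gate_b (a joint): The same for lane b's lever.
- egg_large: The larger egg (hen's, about 51 x 43 x 40 mm, 56 g), loose, waiting behind the gate of one lane (a or b differs from start to start). Origin: a point on its shell, the underside at the start; it turns with the egg.
- egg_large_center (a point): Middle of the larger egg.
- egg_small: The smaller egg (quail's, about 32 x 38 x 30 mm, 20 g), loose, waiting behind the other gate. Origin as for the larger egg.
- egg_small_center (a point): Middle of the smaller egg.
- tape_roll: Bystander: roll of brown tape, 96 mm wide, 48 mm high, right of the dispenser. Origin: centre of underside (as for all bystanders).
- marker: Bystander: pen, 135 mm long, lying at the right rear.
- steel_cup: Bystander: metal cup, 77 mm wide, 101 mm high, on the left.
- ash_scoop: Bystander: small metal scoop with wooden handle, 199 x 64 x 24 mm, far left.
- vial: Bystander: small dark bottle, 25 mm wide, 78 mm high, standing beside the press pads on their far side from the robot.
- price_card: Bystander: small price card in a wooden foot, 62 mm wide, 59 mm high, behind the dispenser's tray end.
- shaker: Bystander: round spice shaker, 41 mm wide, 87 mm high, at the left rear.

How it is judged:
By the outcome, as a careful person would: the job done as asked, in the order asked, and still so for the second after the job is handed in, with the robot touching nothing.
It also fails if it takes over 32 s, if anything falls off the work surface, if the arm or the gripper's body presses on something with over 40 N, if the wrist force passes 120 N, or if a joint passes its speed limit or range.

### The arm

A 6-joint arm with a two-finger parallel gripper is mounted at the origin on a cart in front of the work surface, level with it; the furniture and walls round the work are solid. World frame = base frame: x ahead of the robot, y to its left, z up, the work surface at z = 0. Lengths are in m, angles in rad, forces in N, time in s.
With the tool pointing down it reaches from about 0.3 to 0.75 m from the base axis. Payload 8.5 kg.
Tool frame: the origin (TCP) lies between the finger pads; the fingertips stand 14 mm ahead of it and the grasp point (between the pads) lies 5 mm behind it; z points along the fingers, y is the line along which they close (so a half turn about z gives the same grasp; the last joint's range is limited). The gripper opens to 88 mm and grips with 3 to 60 N. Pads are 18 mm wide; open, the fingers measure 123 mm over their backs; the gripper's body (75 mm by 187 mm) begins 45 mm behind the grasp point.
Start: joints at [-1.431, 0.381, 1.297, -0, 1.464, -0.215], TCP at [0.191, -0.516, 0.253] pointing down, gripper open.
Joint ranges: [-3.11, 3.11], [-0.89, 2.33], [0.22, 2.48], [-1.42, 4.56], [0.17, 2.85], [-2.88, 2.88]. Speed limits (rad/s): [2.39, 2.39, 3.14, 3.14, 3.14, 3.14].

### API

Orientations are given as a rotation vector (axis times angle).
In Python, from plant import arm gives the robot as it stands. The module is installed in compiled form; this text tells all that it offers.
- The arm moves only by the shell command python3 -m jog 'ROWS' [OPENING] [FORCE]. ROWS is JSON, a list that holds one entry, the list of rows, each a list of 6 numbers: the shift along the tool's x, y, z in mm, then the turn, a rotation vector about the tool's x, y, z in degrees. A call has 1 to 12 rows; each row is the pose to reach, as a shift and turn from the pose commanded when the call began, along the tool's axes at that moment; what a row does not reach only later rows make up. A row lasts 1/12 s, in which the tool goes at most 41.7 mm and 7.16 degrees, less where a joint would pass 70% of its speed; a pose out of reach is approached as far as the arm can. A call with a gripper value outside its range is refused whole. OPENING is the finger opening in mm, from 0 to 88.1, set as the call begins (- or left out, the last holds). The fingers move at their own pace and stop on an object; FORCE is the grip in N (left out, the last holds). Time passes only in rows, so rows that repeat a pose let the fingers close. It gives the time, the measured TCP pose, the force, the opening and the grip force at its end, in the units of the state.
- arm.get_obs(): the state, without advancing time (a new reading comes with each control period).
- arm.read_camera(name): name is "side" or "top" or "wrist"; returns the picture (384x512x3 uint8, red, green, blue); there is no depth.
- arm.get_calibration(name): a dict with "fovy" (degrees; the focal length in pixels is half the picture's height over the tangent of half this angle, whatever the lens; pixels are square), "cx", "cy" (the principal point, pixels), "distortion" ([k1, k2, p1, p2, k3] as OpenCV has them; the pictures are not rectified), "R" (3x3) and "t" (3): a world point X has camera coordinates R X + t. Camera axes: x right, y down, z forward; pixel columns grow to the right and rows downward; lengths in m; the calibration is good to about 2 mm. A picture is of the moment at which its call begins: read the wrist's pose just before it. get_calibration takes no time and is no camera call; for the wrist camera it gives the pose at the moment of the call.
- arm.close_job(): hands the job in; it is judged then, once.
The state is a dict: "time_s": time; "qpos": joint angles; "dq": joint speeds; "joint_efforts": joint torques, N m; "eef_pos": TCP position; "orientation": TCP orientation; "wrist_force": force on the tool from outside, world axes, zero at the start; "wrist_torque": the same for the moment, N m; "grip_width": opening from 0.0 (shut) to 1.0 (fully open); "finger_force": force on a finger pad.
Only numpy, scipy, OpenCV 4.12 (cv2) and the standard library are available. Lean on these libraries where they do the work, as an engineer would, in place of code of your own. Each camera call takes 0.05 s, during which the arm holds its last target. There are 200 camera calls.

## Working session

There is one attempt and no reset: what is moved stays moved. The work goes in short steps, Python scripts to look and compute and a shell command to move; the robot and the scene stay as the last step left them, time stands still between calls to the robot, and variables do not carry over. Pictures are saved under pics/ and viewed, at most 10 in all, crops included, and the job is handed in when it is done.

```bash
mkdir -p pics
python3 - <<'E'
from plant import arm
import cv2,numpy as np
o=arm.get_obs();print(o['time_s'],o['eef_pos'],o['orientation'],o['wrist_force'],o['grip_width'])
ims=[]
for n in ['top','side']:
    im=arm.read_camera(n)[:,:,::-1];cv2.imwrite(f'pics/{n}0.png',im)
    c=arm.get_calibration(n);print(n,c)
E
```

```text
0.0 [ 0.19104272 -0.51548159  0.25214591] [-3.09087635e+00 -5.54228354e-01 -4.30186989e-05] [ 0.01583865  0.34763954 -0.40689141] 1.0008387189619208
top {'fovy': 53.88972604172591, 'cx': 254.6835195108324, 'cy': 193.5583954232437, 'distortion': array([-0.05587702,  0.        ,  0.        ,  0.        ,  0.        ]), 'R': array([[-0.03068619, -0.99944637, -0.01285701],
       [-0.99549482,  0.03171433, -0.08935474],
       [ 0.08971302,  0.01005713, -0.99591688]]), 't': array([0.06132724, 0.53164585, 1.10646375])}
side {'fovy': 56.12992301274953, 'cx': 248.89082294459178, 'cy': 197.15833106050772, 'distortion': array([0.03947572, 0.        , 0.        , 0.        , 0.        ]), 'R': array([[-0.99547761, -0.09421696,  0.01214498],
       [-0.0647053 ,  0.57888493, -0.81283791],
       [ 0.06955257, -0.80994778, -0.58236332]]), 't': array([0.53369437, 0.08756476, 1.01763085])}
```

View pics/top0.png

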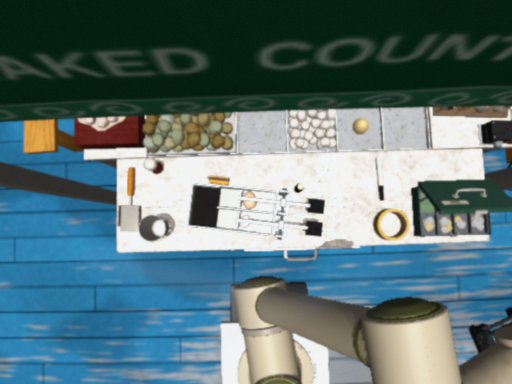

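View pics/side0.png

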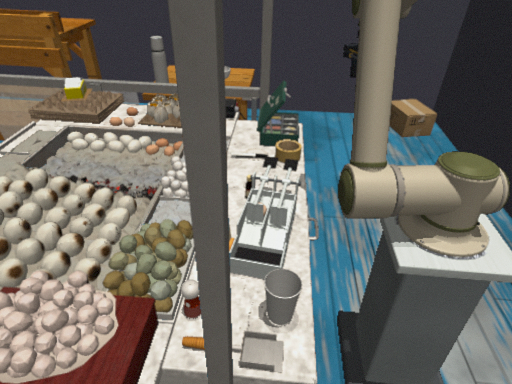

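```bash
cat > h.py <<'E'
import cv2,numpy as np
from plant import arm
def ray(n,uv,c=None):
    c=c or arm.get_calibration(n);f=192/np.tan(np.radians(c['fovy']/2))
    K=np.array([[f,0,c['cx']],[0,f,c['cy']],[0,0,1]])
    p=cv2.undistortPoints(np.array([[uv]],float),K,np.array(c['distortion']))[0,0]
    R=np.array(c['R']);return -R.T@c['t'],R.T@np.array([*p,1])
def onz(n,uv,z,c=None):
    o,d=ray(n,uv,c);return o+d*(z-o[2])/d[2]
def proj(n,X,c=None):
    c=c or arm.get_calibration(n);f=192/np.tan(np.radians(c['fovy']/2))
    K=np.array([[f,0,c['cx']],[0,f,c['cy']],[0,0,1]])
    return cv2.projectPoints(np.array(X,float).reshape(-1,3),cv2.Rodrigues(np.array(c['R']))[0],np.array(c['t']),K,np.array(c['distortion']))[0][:,0]
E
python3 - <<'E'
from h import *
t=cv2.imread('pics/top0.png');s=cv2.imread('pics/side0.png')
a=cv2.resize(t[170:250,180:340],(800,400),interpolation=cv2.INTER_CUBIC)
b=cv2.resize(s[165:275,220:320],(545,600),interpolation=cv2.INTER_CUBIC)
cv2.imwrite('pics/tc.png',a);cv2.imwrite('pics/sc.png',b)
m=(t.max(2)<60).astype(np.uint8)
n,l,st,ce=cv2.connectedComponentsWithStats(m[170:250,180:340])
for i in range(1,n):
    if st[i,4]>25:
        uv=ce[i]+[180,170];print(uv,st[i],onz('top',uv,.111),onz('top',uv,.01))
E
```

```text
[204.59024896 206.40871369] [ 10  17  30  40 964] [0.49427339 0.1831833  0.111     ] [0.50033832 0.19774948 0.01      ]
[315.87647059 205.84117647] [128  30  16  13 170] [ 0.48618416 -0.12355508  0.111     ] [ 0.49146292 -0.13879972  0.01      ]
[313.59322034 228.03954802] [126  52  16  13 177] [ 0.42554176 -0.11461626  0.111     ] [ 0.4249269  -0.12899217  0.01      ]
```

View pics/tc.png

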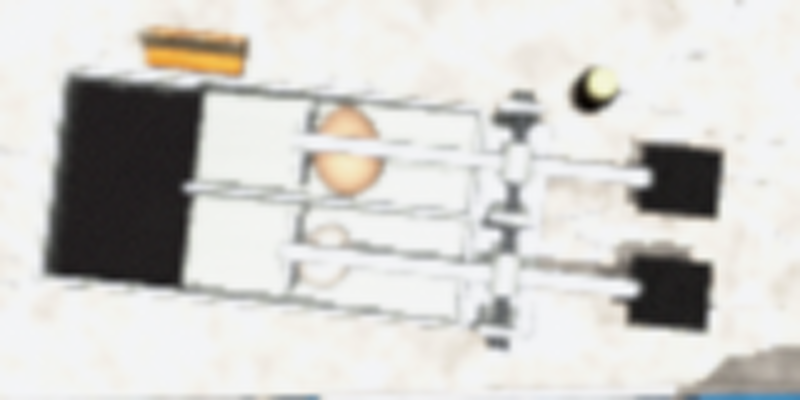

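View pics/sc.png

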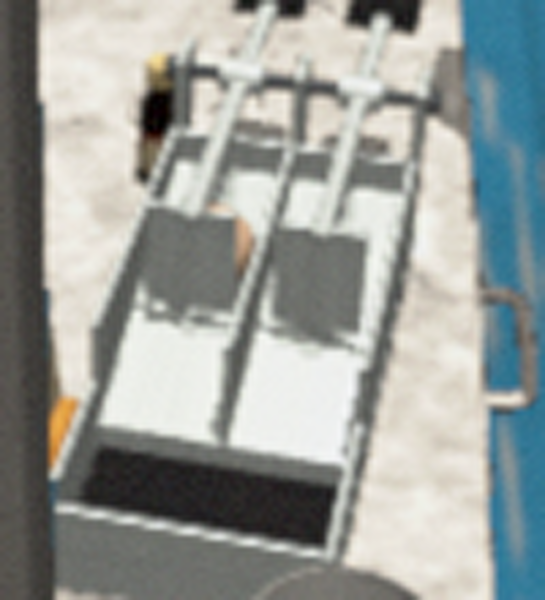

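The top crop shows the larger orange egg in the far lane, at about px (249,200). That is lane b, since lane a lies on the robot's side (-x). The smaller white egg is in the near lane, at about px (245,221). In the side crop the larger egg sticks out behind the far gate, and both gates are shut. The pads are at px (316,206) for b and (314,228) for a. They measure 61 mm apart against 62 mm given, and pads to tray is 320 mm against 316 mm. The target is pad_b at about (0.486, -0.124, 0.111), with the lane axis along (0.146, 0.989).

```bash
python3 -m jog '[[[12,-8,0,0,0,-2],[37,-24,0,0,0,-5.5],[66,-42,0,0,0,-10],[99,-64,0,0,0,-15],[132,-85,0,0,0,-20],[165,-106,0,0,0,-24.5],[198,-127,0,0,0,-29.5],[231,-148,0,0,0,-34.5],[264,-170,0,0,0,-39],[297,-191,0,0,0,-44],[325,-209,0,0,0,-48],[346,-223,0,0,0,-51.5]]]' 0 20
python3 - <<'E'
from h import *
from scipy.spatial.transform import Rotation as Ro
o=arm.get_obs();R=Ro.from_rotvec(o['orientation']).as_matrix()
print(o['grip_width'],o['wrist_force'],R[:,1]);print('shift mm',R.T@(np.array([.486,-.124,.164])-o['eef_pos'])*1e3)
print('turn z',np.degrees(Ro.from_matrix(R.T@np.array([[.146,.989,0],[.989,-.146,0],[0,0,-1]]).T).as_rotvec()))
im=arm.read_camera('wrist')[:,:,::-1];cv2.imwrite('pics/w1.png',im)
E
```

```text
time_s: 1.1
eef_pos: [0.4389, -0.1831, 0.2528]
orientation: [-2.537, -1.852, -0.001]
wrist_force: [-0.1, -0.1, 0.4]
grip_width: 0.118
finger_force: 0.0
0.11793859011732365 [-0.10015078 -0.08560854  0.44930778] [ 9.52368702e-01 -3.04948927e-01 -8.60412932e-05]
shift mm [70.57162642 26.88468123 88.79582396]
turn z [-2.51358611e-03 -2.97916495e-02 -9.35751980e+00]
```

View pics/w1.png

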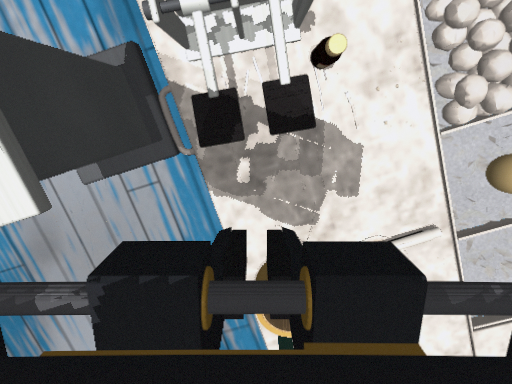

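The wrist view shows pad_b at px (289,104) on the right, next to the vial, and pad_a at px (218,117). I'll check these pixels against the top-camera positions as I move in.

```bash
python3 - <<'E'
from h import *
im=cv2.imread('pics/w1.png');m=(im[60:160,180:330].max(2)<40).astype(np.uint8)
n,l,st,ce=cv2.connectedComponentsWithStats(cv2.morphologyEx(m,cv2.MORPH_OPEN,np.ones((5,5))))
for i in range(1,n):
    if st[i,4]>500: uv=ce[i]+[180,60];print(uv,st[i,4],onz('wrist',uv,.111))
E
python3 -m jog '[[[15,6,10,0,0,-2],[30,12,25,0,0,-4],[50,19,40,0,0,-7],[65,25,55,0,0,-9],[71,27,62,0,0,-9.4],[71,27,65,0,0,-9.4],[71,27,65,0,0,-9.4]]]'
python3 - <<'E'
from h import *
from scipy.spatial.transform import Rotation as Ro
o=arm.get_obs();R=Ro.from_rotvec(o['orientation']).as_matrix();print(R[:,1],o['eef_pos'])
im=arm.read_camera('wrist')[:,:,::-1];cv2.imwrite('pics/w2.png',im)
tip=o['eef_pos']+R@[0,0,.014];print('tip px',proj('wrist',tip),'tip dropped to pad',proj('wrist',[tip[0],tip[1],.111]))
E
```

```text
[285.7834507  110.58861502] 1704 [ 0.48413099 -0.12514736  0.111     ]
[217.16583823 118.05603254] 2213 [ 0.42630986 -0.11341718  0.111     ]
time_s: 1.73
eef_pos: [0.4854, -0.1272, 0.1875]
orientation: [-2.384, -2.045, 0.001]
wrist_force: [0.3, -0.8, 0.0]
grip_width: 0.005
finger_force: 0.0
[ 0.98834584 -0.15222172 -0.00102245] [ 0.48539761 -0.12715997  0.18749669]
tip px [[255.9006102  245.10699917]] tip dropped to pad [[255.94773576 207.31382342]]
```

View pics/w2.png

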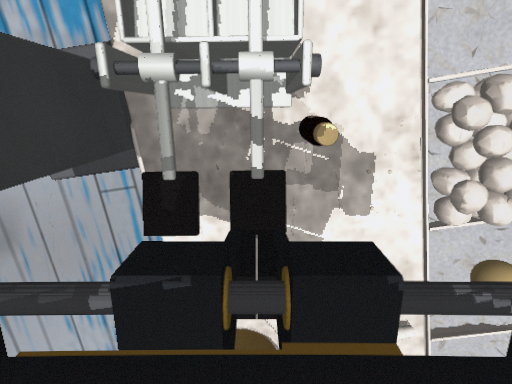

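The fingertips will land within 2 mm of pad_b's centre: they project to px (256,207), and the pad spans px 231–286 with its centre near (258,203). The vial at px (320,130) is clear, so I can press.

```bash
python3 -m jog '[[[1,0,15,0,0,0],[2,0,35,0,0,0],[3,0,50,0,0,0],[4,0,60,0,0,0],[4,0,67,0,0,0],[4,0,74,0,0,0],[4,0,81,0,0,0],[4,0,88,0,0,0],[4,0,94,0,0,0],[4,0,98,0,0,0],[4,0,100,0,0,0],[4,0,100,0,0,0]]]'
python3 - <<'E'
from h import *
a=arm.read_camera('top')[165:255,180:340,::-1];b=arm.read_camera('side')[165:275,220:320,::-1]
cv2.imwrite('pics/p1.png',np.hstack([cv2.resize(a,(480,270),interpolation=2),cv2.resize(b,(245,270),interpolation=2)]))
E
```

```text
time_s: 2.78
eef_pos: [0.4866, -0.1235, 0.0876]
orientation: [2.385, 2.045, 0.0]
wrist_force: [-0.0, 0.8, 3.9]
grip_width: 0.005
finger_force: 1.7
```

View pics/p1.png

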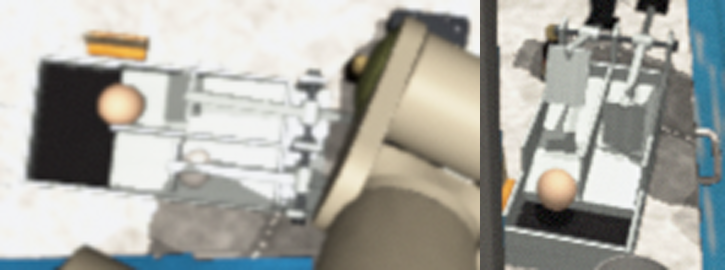

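The gate of lane b is up and the large egg is at the tray's edge, at about px (120,104) in the left panel. The small egg hasn't moved. I'll hold the pad down until the egg settles.

```bash
python3 -m jog '[[[0,0,0,0,0,0],[0,0,0,0,0,0],[0,0,0,0,0,0],[0,0,0,0,0,0],[0,0,0,0,0,0],[0,0,0,0,0,0],[0,0,0,0,0,0],[0,0,0,0,0,0],[0,0,0,0,0,0],[0,0,0,0,0,0],[0,0,0,0,0,0],[0,0,0,0,0,0]]]'
python3 - <<'E'
from h import *
a=arm.read_camera('top')[165:255,180:340,::-1];b=arm.read_camera('side')[165:275,220:320,::-1]
cv2.imwrite('pics/p2.png',np.hstack([cv2.resize(a,(480,270),interpolation=2),cv2.resize(b,(245,270),interpolation=2)]))
def egg(i):
    h=cv2.cvtColor(np.ascontiguousarray(i),cv2.COLOR_BGR2HSV);m=cv2.inRange(h,(3,60,110),(20,190,255));m[:,:20]=m[:,:20];m[:18]=0
    return np.argwhere(m).mean(0)[::-1]+[180,165],m.sum()//255
for k in range(6):
    uv,n=egg(arm.read_camera('top')[165:255,180:340,::-1]);print(uv,n,onz('top',uv,.03))
E
```

```text
time_s: 3.88
eef_pos: [0.4865, -0.1235, 0.0878]
orientation: [2.385, 2.045, 0.0]
wrist_force: [1.6, -0.6, 3.4]
grip_width: 0.005
finger_force: 1.7
[262.85822785 216.5164557 ] 395 [0.46377437 0.02251175 0.03      ]
[259.16578947 216.01315789] 380 [0.46560391 0.03339453 0.03      ]
[259.4855643  215.96587927] 381 [0.46571425 0.03244333 0.03      ]
[259.98214286 216.76530612] 392 [0.46330403 0.03104847 0.03      ]
[259.9870801  216.25581395] 387 [0.46481035 0.03098585 0.03      ]
[262.40554156 217.15365239] 397 [0.46193217 0.02391265 0.03      ]
```

View pics/p2.png

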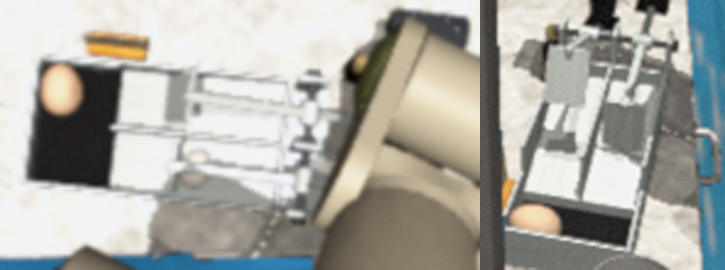

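The large egg lies in the tray's far corner, at about px (201,195) in the full image, and the small egg is still behind its gate. Next I release smoothly and raise the arm.

```bash
python3 -m jog '[[[0,0,-4,0,0,0],[0,0,-9,0,0,0],[0,0,-14,0,0,0],[0,0,-19,0,0,0],[0,0,-24,0,0,0],[0,0,-30,0,0,0],[0,0,-36,0,0,0],[0,0,-42,0,0,0],[0,0,-55,0,0,0],[0,0,-75,0,0,0],[0,0,-100,0,0,0],[0,0,-120,0,0,0]]]'
python3 -m jog '[[[-15,0,0,0,0,0],[-35,0,0,0,0,0],[-60,0,0,0,0,0],[-85,0,0,0,0,0],[-110,0,0,0,0,0],[-130,0,0,0,0,0],[-140,0,0,0,0,0],[-140,0,0,0,0,0],[-140,0,0,0,0,0],[-140,0,0,0,0,0]]]'
python3 - <<'E'
from h import *
for k in range(4):
    t=np.ascontiguousarray(arm.read_camera('top')[:,:,::-1])
    c=t[186:225,190:219];m=c.max(2)>110;m[:3]=0
    m=cv2.inRange(cv2.cvtColor(c,cv2.COLOR_BGR2HSV),(3,50,110),(22,200,255));uv=np.argwhere(m).mean(0)[::-1]+[190,186];print(uv,onz('top',uv,.03))
b=arm.read_camera('side')[165:275,220:320,::-1]
cv2.imwrite('pics/p3.png',np.hstack([cv2.resize(t[165:255,180:340],(533,300),interpolation=2),cv2.resize(b,(267,300),interpolation=2)]))
E
```

```text
time_s: 5.28
eef_pos: [0.4863, -0.1232, 0.2094]
orientation: [-2.385, -2.045, -0.0]
wrist_force: [1.0, 0.2, -0.5]
grip_width: 0.005
finger_force: 0.0
time_s: 6.12
eef_pos: [0.4652, -0.2607, 0.2078]
orientation: [-2.384, -2.046, -0.0]
wrist_force: [0.5, 0.2, -0.1]
grip_width: 0.003
finger_force: 0.0
[199.81656805 194.29585799] [0.53578833 0.20847938 0.03      ]
[199.80116959 194.32163743] [0.53571252 0.20852691 0.03      ]
[199.8128655  194.28654971] [0.53581659 0.20848999 0.03      ]
[199.82941176 194.28235294] [0.5358276  0.20844016 0.03      ]
```

View pics/p3.png

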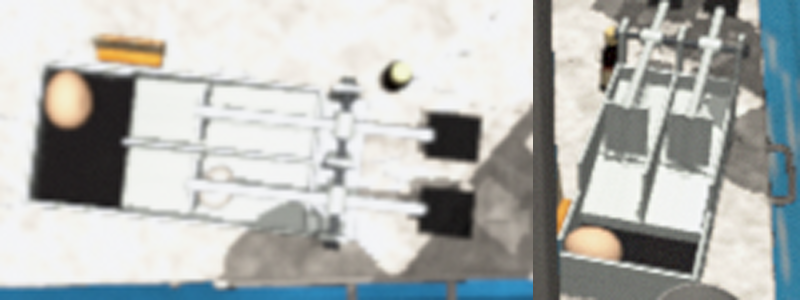

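The egg is at rest in the tray. Both gates are shut, both pads are up, the small egg is in its place at px (215,185), and the vial and price card haven't moved.

```bash
python3 -c "
from plant import arm
print(arm.close_job())"
```

```text
the job is handed in; nothing more can be done
None
```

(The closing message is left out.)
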